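Index the tack-welding turntable three clicks and hold it

ROBOT

A 6-joint arm with a two-finger parallel gripper is mounted at the origin on the work surface; the furniture and walls round the work are solid. World frame = base frame: x ahead of the robot, y to its left, z up, the work surface at z = 0. Lengths are in m, angles in rad, forces in N, time in s.
With the tool pointing down it reaches from about 0.325 to 0.775 m from the base axis. Payload 5.5 kg.
Tool frame: the origin (TCP) lies at the very end of the fingers, on their centre line; the grasp point (between the pads) lies 19 mm behind it (grip_point_offset is the distance from the TCP to the grasp point, in m); y points along the fingers, x is the direction in which the jaws open and shut, and the axes are right-handed (so a half turn about y gives the same grasp; the last joint's range is limited). The gripper opens to 88 mm and grips with 3 to 60 N. Pads are 20 mm wide; open, the fingers measure 115 mm over their backs; the gripper's body (75 mm by 178 mm) begins 61 mm behind the grasp point.
Start: joints at [-0.057, 0.091, 1.231, -0, 1.82, -0.057], TCP at [0.6, -0, 0.223] pointing down, gripper open.
Joint ranges: [-2.87, 2.87], [-0.86, 2.18], [0.17, 2.46], [-1.51, 4.65], [0.06, 2.69], [-2.65, 2.65]. Speed limits (rad/s): [2.57, 2.57, 3.01, 3.14, 3.14, 3.14].

INTERFACE

Orientations are given as a rotation vector (axis times angle).
In Python, from cell import * gives the robot as it stands.
- The arm moves only by the tool jog_arm, never from a script. Its argument "plan" is a list of rows, each an object of numbers: "tx", "ty", "tz": the shift along the tool's x, y, z in mm; "roll": the turn about the tool's y in rad; "hand": the opening in per cent of the stroke, from 0 (shut) to 100 (fully open). A call has 1 to 20 rows; each row is the pose to reach, as a shift and turn from the pose measured when the call began, along the tool's axes at that moment; what a row does not reach only later rows make up. A row lasts 1/8 s, in which the tool goes at most 62.5 mm and 10.7 degrees, less where a joint would pass 70% of its speed; a pose out of reach is approached as far as the arm can. A call with a gripper value outside its range is refused whole. The fingers move at their own pace and stop on an object; the grip force is fixed at half the most. Time passes only in rows, so rows that repeat a pose let the fingers close. It gives the time, the measured TCP pose, the force and the opening at its end, in the units of the state.
- state(): the state, without advancing time (a new reading comes with each control period).
- grab_frame(name): name is "scene" or "side" or "wrist"; returns the picture (400x640x3 uint8, red, green, blue); there is no depth.
- get_calibration(name): a dict with "intrinsics" (3x3 intrinsics, pixels), "origin" and "attitude" of the camera in the world. Camera axes: x right, y up, looking along -z (the intrinsics and any distortion apply to the point x, -y, -z); pixel columns grow to the right and rows downward; lengths in m; the calibration is good to about 2 mm. The wrist camera is an equidistant fisheye: a pixel r from the principal point sees the ray r / f radians off the axis. A picture is of the moment at which its call begins: read the wrist's pose just before it. get_calibration takes no time and is no camera call; for the wrist camera it gives the pose at the moment of the call.
- finish_job(): hands the job in, once; it reports no verdict.
The state is a dict: "time": time; "joint_positions": joint angles; "qvel": joint speeds; "joint_efforts": joint torques, N m; "position": TCP position; "tool_rot": TCP orientation; "wrist_force": force on the tool from outside, world axes, zero at the start; "torque": the same for the moment, N m; "finger_gap": finger opening in m.
Only numpy, scipy, OpenCV 4.12 (cv2) and the standard library are available. Lean on these libraries where they do the work, as an engineer would, in place of code of your own. Each camera call takes 0.05 s, during which the arm holds its last target.

TASK

Free the little welding turntable by turning its lock knob clockwise until it clicks past its detent and stays over, then swing the turntable's upright handle clockwise exactly three clicks so that the pipe stub faces the welder for its tack. The handle springs back when let go and the third click must not be overrun into a fourth, so finish holding the handle still in the third notch, with the lock knob still over in its free position.

Things in the scene. Friction and masses are not known exactly. Their poses are not given: they have to be found in the camera images.
- spindle_axis (a point): on the turntable's vertical axis, at the top of its 107 mm steel disc, 40 mm above the bench. In its jaws stands a pipe stub (48 mm diameter, top 92 mm above the bench). Frame of the fixed dark base plate (210 x 245 x 10 mm): z up, x away from the robot within 0.4 rad; the lock knob is 103 mm to the right (-y) of the axis, the handle starts on the left
- handle (a point): middle of the upright round black handle (20 mm diameter, straight from 66 to 127 mm above the bench, this point 102 mm above it, free all round). It stands on the end of a steel lever bar 120 mm from the turntable axis, and goes round that axis with the disc; at rest it is 120 degrees counter-clockwise (seen from above) from the base plate's x axis
- turntable (a joint): angle of disc and handle, rad, 0 at the rest stop, growing clockwise seen from above. One click each 0.262 rad (15 degrees, 31 mm at the handle); the bottom of notch n is at n x 0.262, the third at 0.785. A spring (4 to 5 N at the handle) brings it all the way back to 0 when let go. End stop at 1.20. Until the lock knob is over, a strut blocks it within the first 0.05
- knob_grip (a point): centre of the black bar grip on top of the lock knob (bar 42 mm long, 14 mm wide, 32 mm high, from 63 to 95 mm above the bench), on the knob's vertical axis, 79 mm above the bench. The point's x axis runs along the bar, its y axis across the 14 mm width; they turn with the knob. A 42 mm round skirt lies just under the bar
- lock_knob (a joint): angle of the lock knob in rad, growing clockwise seen from above: 0 to 0.12 locked (start), detent crest at about 0.65, and from about 0.75 on it snaps over by itself to 1.25-1.30 (free; mechanical end 1.30) and stays there. Turning it over takes about 0.1 N m: a light grip (15 N) may slip round the bar, 40 N holds
- pawl_nose (a point): round nose (6 mm) of the sprung click pawl, on the robot's side of the disc, riding on saw teeth 5 mm high on the disc's rim. Leaving a notch it climbs for about 0.13 rad of turn (5 to 9 N needed at the handle), then slips over the crest and within about 0.06 rad the force needed falls to about 2 N: that is the click. The bottom of the new notch, where the force rises again, lies 0.13 rad past the crest

How it is judged:
On the way, in this order (a step that is already met when the one before it is completed fails the run):
1. the lock knob has clicked past its detent into its free position, the turntable still at rest (value of joint lock_knob above 1.1 rad and value of joint turntable below 0.12 rad), for 0.2 s.
2. the handle has been taken over the first click (value of joint turntable above 0.17 rad and contact force between the fingers and turntable above 0.5 N).
3. the handle has been taken over the second click (value of joint turntable above 0.43 rad and contact force between the fingers and turntable above 0.5 N).
At the end, for the whole second after the job is handed in: The robot is still holding the handle (the fingers bear on it with more than 1 N), the turntable stands still in its third notch (joint between 0.69 and 0.89 rad, slower than 0.05 rad/s), and the lock knob is over in its free position (beyond 1.1 rad) (value of joint turntable between 0.69 and 0.89 rad and velocity of joint turntable between -0.05 and 0.05 rad/s and value of joint lock_knob above 1.1 rad and contact force between the fingers and turntable above 1 N); the arm keeps its last pose, push and grip.
It fails at once if the turntable is run over the fourth click (value of joint turntable above 0.96 rad).
It also fails if it takes over 61 s, if anything falls off the work surface, if the arm or the gripper's body presses on something with over 40 N, if the wrist force passes 120 N, or if a joint passes its speed limit or range.

## Working session

There is one attempt and no reset: what is moved stays moved. The work goes in short steps, Python scripts to look and compute and a tool call to move; the robot and the scene stay as the last step left them, time stands still between calls to the robot, and variables do not carry over. Pictures are saved under pics/ and viewed, and the job is handed in when it is done.

Besides the shell and the picture viewer there is one more tool, called after "Request:" by a JSON object that holds its "op" and its "data". jog_arm: Moves the arm, as the interface text tells. Its arguments: {"type":"object","properties":{"plan":{"type":"array","items":{"type":"object","properties":{"tx":{"type":"number"},"ty":{"type":"number"},"tz":{"type":"number"},"roll":{"type":"number"},"hand":{"type":"number"}}}}},"required":["plan"]}

```bash
mkdir -p pics; ls; python3 - <<'E'
from cell import *
import cv2, numpy as np
s=state()
print({k:np.round(v,3) for k,v in s.items()})
for n in ["scene","side","wrist"]:
    c=get_calibration(n); print(n,{k:np.round(v,4).tolist() for k,v in c.items() if not isinstance(v,str)})
    im=grab_frame(n); cv2.imwrite(f"pics/{n}0.png",im[:,:,::-1])
E
```

```text
pics
{'time': np.float64(0.0), 'joint_positions': array([-0.057,  0.092,  1.232, -0.   ,  1.82 , -0.057]), 'qvel': array([ 0.001, -0.   ,  0.001,  0.   ,  0.   ,  0.001]), 'joint_efforts': array([-0.0000e+00, -4.4645e+01, -4.0645e+01,  7.0000e-02,  2.9000e-02,
       -0.0000e+00]), 'position': array([0.6  , 0.   , 0.222]), 'tool_rot': array([-1.571e+00,  1.000e-03,  1.000e-03]), 'wrist_force': array([ 0.252, -0.589, -0.28 ]), 'torque': array([-0.051,  0.016, -0.048]), 'finger_gap': np.float64(0.088)}
scene {'intrinsics': [[515.3408, 0.0, 321.0601], [0.0, 515.3408, 201.4106], [0.0, 0.0, 1.0]], 'origin': [0.0744, -0.4122, 0.6573], 'attitude': [0.7929, -0.3273, -0.774]}
side {'intrinsics': [[419.5516, 0.0, 314.9755], [0.0, 419.5516, 209.1487], [0.0, 0.0, 1.0]], 'origin': [0.3103, 0.6404, 0.6296], 'attitude': [0.2218, -1.22, -2.5241]}
wrist {'intrinsics': [[309.7069, 0.0, 321.4789], [0.0, 309.7069, 199.306], [0.0, 0.0, 1.0]], 'origin': [0.6003, 0.0825, 0.385], 'attitude': [-0.3005, 0.0023, -0.0007]}
```

View pics/scene0.png

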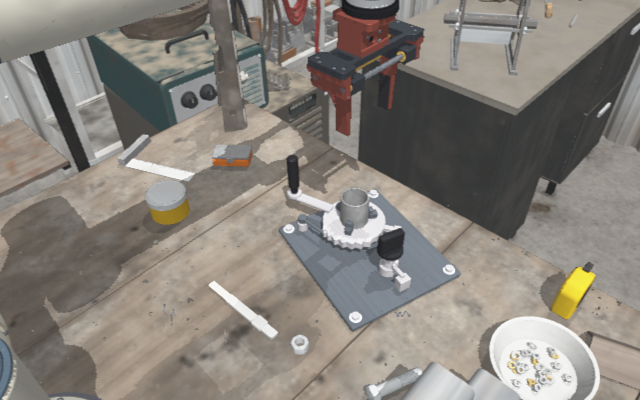

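View pics/side0.png

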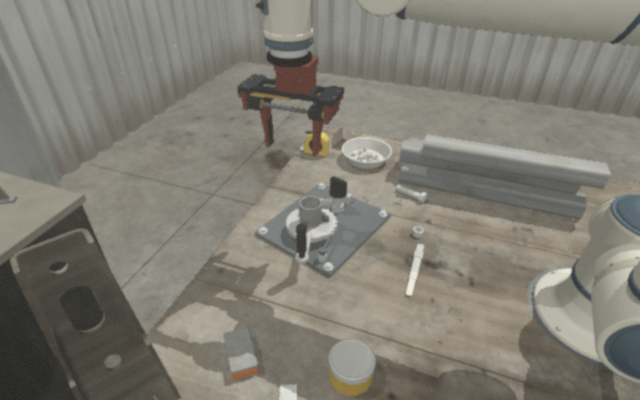

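View pics/wrist0.png

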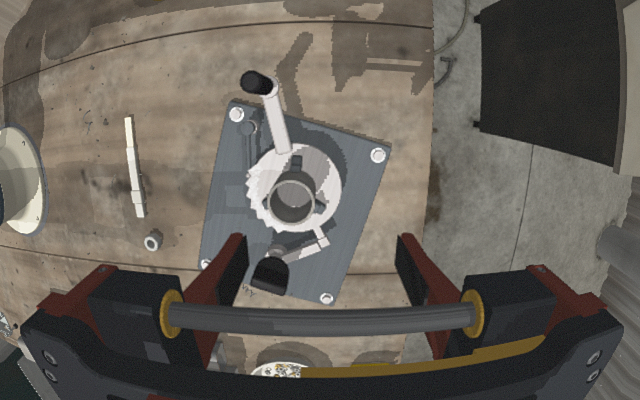

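The wrist view shows the disc at about (293,190), the handle top at (248,82), the knob at (270,277) and the plate bolts at (237,114), (378,156), (207,266) and (327,298). I'll zoom in for detail.

```bash
cat > h.py <<'E'
import cv2, numpy as np
from scipy.spatial.transform import Rotation as R
def ray(c,n,uv):
    K=np.array(c["intrinsics"]); x=(uv[0]-K[0,2])/K[0,0]; y=(uv[1]-K[1,2])/K[1,1]
    if n=="wrist":
        r=np.hypot(x,y); k=np.sin(r)/r if r>1e-9 else 1; d=np.array([x*k,-y*k,-np.cos(r)])
    else: d=np.array([x,-y,-1.]); d/=np.linalg.norm(d)
    A=np.array(c["attitude"]); A=A if A.shape==(3,3) else R.from_rotvec(A).as_matrix()
    return np.array(c["origin"]),A@d
def onz(c,n,uv,z):
    o,d=ray(c,n,uv); return o+d*(z-o[2])/d[2]
def proj(c,n,p):
    A=R.from_rotvec(np.array(c["attitude"])).as_matrix(); q=A.T@(np.array(p)-np.array(c["origin"]))
    K=np.array(c["intrinsics"]); v=np.array([q[0],-q[1],-q[2]])
    if n=="wrist":
        r=np.hypot(v[0],v[1]); t=np.arctan2(r,v[2]); w=v[:2]/r*t
    else: w=v[:2]/v[2]
    return w*K[0,0]+K[:2,2]
E
python3 - <<'E'
import cv2
a=cv2.imread('pics/wrist0.png')[60:310,180:400]; cv2.imwrite('pics/w0c.png',cv2.resize(a,None,fx=2.4,fy=2.4,interpolation=cv2.INTER_CUBIC))
a=cv2.imread('pics/scene0.png')[140:330,270:470]; cv2.imwrite('pics/s0c.png',cv2.resize(a,None,fx=3,fy=3,interpolation=cv2.INTER_CUBIC))
a=cv2.imread('pics/side0.png')[165:280,245:400]; cv2.imwrite('pics/d0c.png',cv2.resize(a,None,fx=4,fy=4,interpolation=cv2.INTER_CUBIC))
E
```

```text
(no output)
```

View pics/w0c.png

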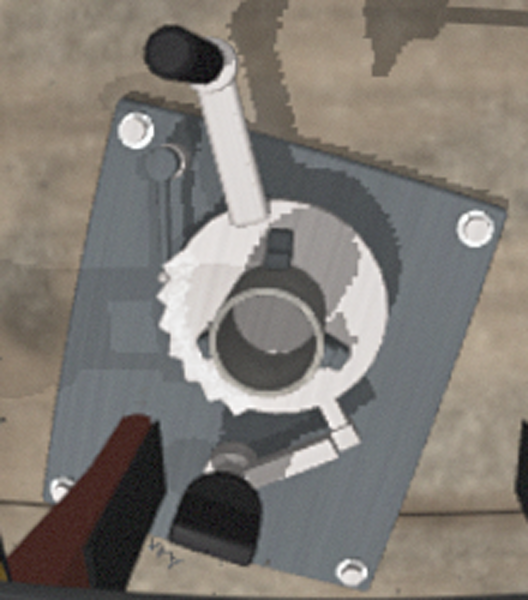

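View pics/s0c.png

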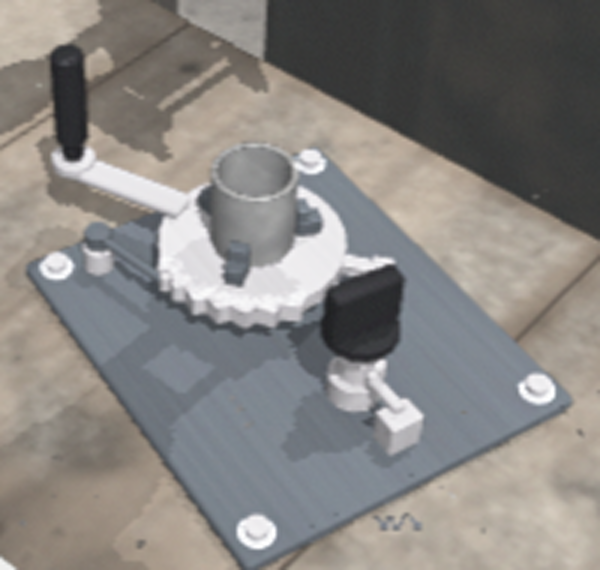

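View pics/d0c.png

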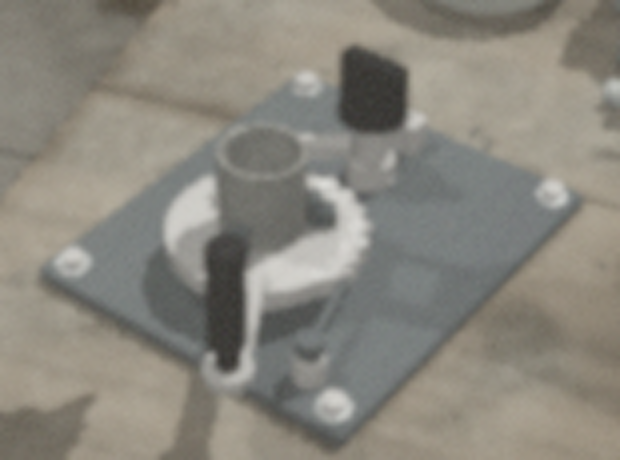

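```bash
python3 - <<'E'
from cell import *
from h import *
C={n:get_calibration(n) for n in["scene","side","wrist"]}
B={"wrist":[(136,128),(475,227),(352,571),(62,490)],"scene":[(57,265),(311,160),(537,387),(257,530)],"side":[(332,405),(72,263),(306,83),(552,193)]}
off={"wrist":(180,60,2.4),"scene":(270,140,3),"side":(245,165,4)}
P={"wrist":(267,341),"scene":(256,172),"side":(263,155)}
H={"wrist":(169,51),"scene":(68,50),"side":(228,240)}
f=lambda n,p:(p[0]/off[n][2]+off[n][0],p[1]/off[n][2]+off[n][1])
for n in C:
    b=np.array([onz(C[n],n,f(n,p),0.013)[:2] for p in B[n]])
    e=(b[1]-b[0]+b[2]-b[3]); print(n,b.round(4).tolist(),'ctr',b.mean(0).round(4),'yaw',np.arctan2(e[1],e[0]).round(3),np.linalg.norm(b[1]-b[0]),np.linalg.norm(b[2]-b[1]))
    p=onz(C[n],n,f(n,P[n]),0.092)[:2];h=onz(C[n],n,f(n,H[n]),0.127)[:2]
    print('  pipe',p.round(4),'handle',h.round(4),'r',np.linalg.norm(h-p),'ang',np.arctan2(*(h-p)[::-1]))
for a,b in [((172,543),(250,563)),((178,490),(260,495))]:
    p,q=[onz(C["wrist"],"wrist",f("wrist",x),0.095)[:2] for x in(a,b)]; print(p,q,np.linalg.norm(p-q),np.arctan2(*(q-p)[::-1]))
a,b=[onz(C["scene"],"scene",f("scene",x),0.095)[:2] for x in((330,300),(400,268))];print(a,b,np.linalg.norm(a-b),np.arctan2(*(b-a)[::-1]))
E
```

```text
scene [[0.4968, 0.0753], [0.6699, 0.0237], [0.6069, -0.1831], [0.4344, -0.1318]] ctr [ 0.552 -0.054] yaw -0.289 0.18056244296247687 0.21626107896337288
  pipe [ 0.5688 -0.0137] handle [0.5458 0.1075] r 0.12339811410649688 ang 1.7580855894058498
side [[0.4955, 0.0777], [0.6662, 0.0275], [0.6048, -0.1814], [0.4323, -0.1288]] ctr [ 0.5497 -0.0513] yaw -0.291 0.17801663889036665 0.2177842653749119
  pipe [ 0.5656 -0.0068] handle [0.5407 0.1007] r 0.11029407945837036 ang 1.7983700031510155
wrist [[0.4965, 0.0766], [0.6687, 0.0244], [0.6069, -0.1826], [0.4326, -0.1307]] ctr [ 0.5512 -0.0531] yaw -0.292 0.1799674636674653 0.2161074289076346
  pipe [ 0.5695 -0.0113] handle [0.5408 0.1051] r 0.11987840873560139 ang 1.8123752933144839
[ 0.52076335 -0.11016519] [ 0.55737698 -0.12018583] 0.03796012286467483 -0.2671440938021015
[ 0.52656998 -0.08109338] [ 0.56399565 -0.08271041] 0.037460586054549105 -0.04317954045555933
[ 0.51781354 -0.10536553] [ 0.5594368  -0.11769895] 0.043412076799510466 -0.28806884587061204
```

Results: plate yaw about -0.291, axis at about (0.568,-0.011), handle at (0.541,0.106) with r = 0.12 and angle 1.80 (predicted 1.803), and knob at about (0.539,-0.110). All of these fit the given sizes. Next I move above the knob with the jaws across the bar.

Request:
{"op": "jog_arm", "data": {"plan": [{"tx": -20,"tz": -36,"roll": -0.18},{"tx": -40,"tz": -72,"roll": -0.36},{"tx": -61,"tz": -110,"roll": -0.54},{"tx": -61,"tz": -110,"roll": -0.72},{"tx": -61,"tz": -110,"roll": -0.9},{"tx": -61,"tz": -110,"roll": -1.08},{"tx": -61,"tz": -110,"roll": -1.24},{"tx": -61,"tz": -110,"roll": -1.24},{"tx": -61,"tz": -110,"roll": -1.24}]}}

```text
$.plan[0]: bad value
```

```bash
python3 - <<'E'
from cell import *
from h import *
s=state();print(s["time"],s["position"],s["joint_positions"].round(3) if hasattr(s["joint_positions"],'round') else s["joint_positions"])
Rm=R.from_rotvec(s["tool_rot"]).as_matrix();print(Rm.round(4))
for n in ["scene","wrist"]:
    im=grab_frame(n)[:,:,::-1]; cv2.imwrite(f"pics/{n}1.png",im)
im=cv2.imread('pics/scene1.png')[140:340,270:470];cv2.imwrite('pics/s1c.png',cv2.resize(im,None,fx=3,fy=3,interpolation=cv2.INTER_CUBIC))
E
```

```text
0.15 [5.99774725e-01 1.43166925e-05 2.21763281e-01] [-0.057  0.092  1.232  0.     1.82  -0.057]
[[ 1.0e+00 -1.5e-03 -0.0e+00]
 [ 0.0e+00  1.0e-04  1.0e+00]
 [-1.5e-03 -1.0e+00  1.0e-04]]
```

View pics/wrist1.png

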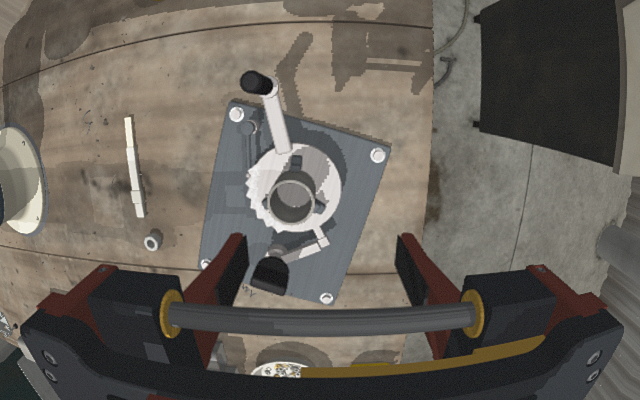

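View pics/s1c.png

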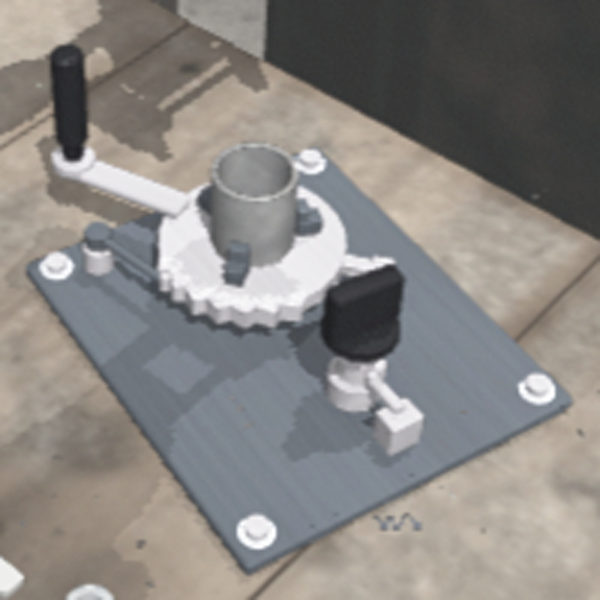

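The move was refused, probably because every row needs all five fields. The pictures are unchanged. I'll resend with complete rows.

Request:
{"op": "jog_arm", "data": {"plan": [{"tx": -20,"ty": 0,"tz": -36,"roll": -0.18,"hand": 100},{"tx": -40,"ty": 0,"tz": -72,"roll": -0.36,"hand": 100},{"tx": -61,"ty": 0,"tz": -110,"roll": -0.54,"hand": 100},{"tx": -61,"ty": 0,"tz": -110,"roll": -0.72,"hand": 100},{"tx": -61,"ty": 0,"tz": -110,"roll": -0.9,"hand": 100},{"tx": -61,"ty": 0,"tz": -110,"roll": -1.08,"hand": 100},{"tx": -61,"ty": 0,"tz": -110,"roll": -1.24,"hand": 100},{"tx": -61,"ty": 0,"tz": -110,"roll": -1.24,"hand": 100},{"tx": -61,"ty": 0,"tz": -110,"roll": -1.24,"hand": 100}]}}

```text
time: 1.38
position: [0.5389, -0.11, 0.2221]
tool_rot: [-1.348, -0.959, 0.96]
wrist_force: [-0.1, -0.0, 0.2]
finger_gap: 0.0883
```

```bash
python3 - <<'E'
from cell import *
from h import *
s=state();print(s["time"],s["position"],s["joint_positions"])
Rm=R.from_rotvec(s["tool_rot"]).as_matrix();print(Rm.round(4))
c=get_calibration("wrist");im=grab_frame("wrist")[:,:,::-1]; cv2.imwrite("pics/wrist2.png",im)
g=im[150:350,200:450].copy(); cv2.imwrite('pics/w2c.png',cv2.resize(g,None,fx=3,fy=3,interpolation=cv2.INTER_CUBIC))
import json; json.dump({k:np.array(v).tolist() for k,v in c.items()},open('c2.json','w'))
E
```

```text
1.375 [ 0.53885128 -0.10997801  0.2220817 ] [-2.63059403e-01 -4.30266294e-02  1.36792263e+00 -2.18352141e-04
  1.81769455e+00 -1.50004230e+00]
[[ 3.277e-01 -1.000e-03 -9.448e-01]
 [ 9.448e-01  1.000e-04  3.277e-01]
 [-3.000e-04 -1.000e+00  1.000e-03]]
```

View pics/wrist2.png

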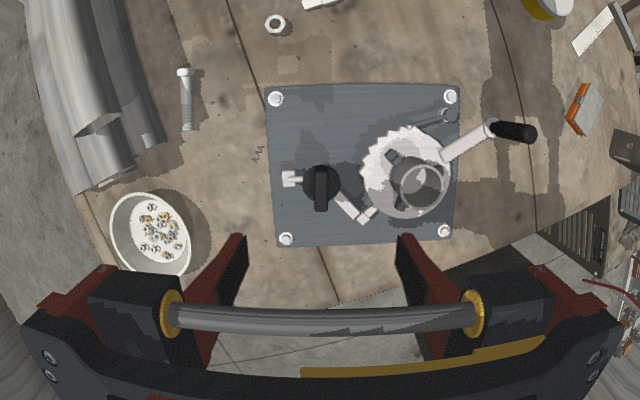

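View pics/w2c.png

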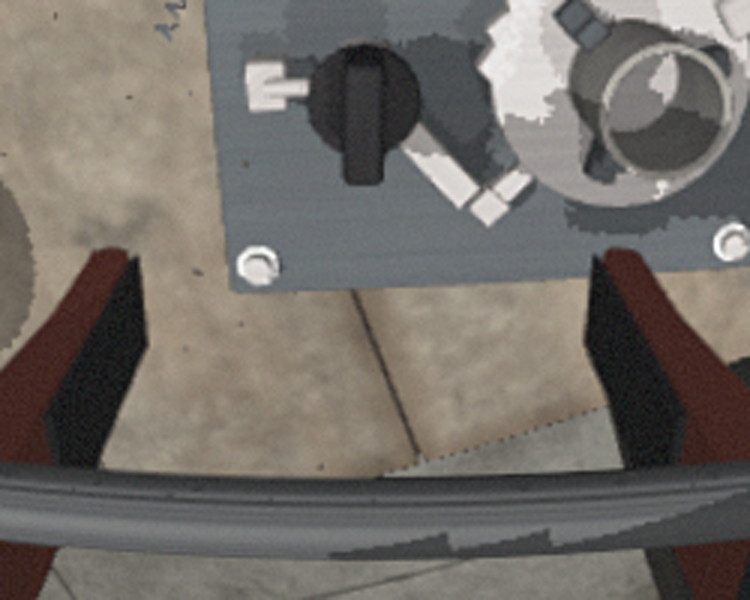

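```bash
python3 - <<'E'
from h import *
import json
c=json.load(open('c2.json'))
f=lambda p:(p[0]/3+200,p[1]/3+150)
a=onz(c,"wrist",f((344,185)),.095);b=onz(c,"wrist",f((384,185)),.095);print(a,b,np.linalg.norm(a-b))
T=np.array([[.3277,.9448],[-.9448,.3277]]) # rows tool x, z in world xy
for n,p,z in[("near",(364,185),.095),("skirtc",(364,101),.0625),("pipe",(668,112),.092)]:
    q=onz(c,"wrist",f(p),z);print(n,q.round(4),'tool x,z rel tcp mm',((q[:2]-[.53885,-.10998])@T.T*1000).round(1))
l=[onz(c,"wrist",f(p),z)[:2] for p,z in[((348,70),.095),((344,183),.095),((381,65),.095),((384,183),.095)]]
for i in(0,2):print(((l[i]-l[i+1])@T.T*1000).round(1))
# edges by Canny in crop
b=[onz(c,"wrist",p,.013)[:2] for p in[(276,99),(450,97),(444,231),(286,239)]];b=np.array(b);print(b, b.mean(0));e=(b[3]-b[0]+b[2]-b[1]);print(np.arctan2(e[1],e[0]))
E
```

```text
[ 0.55672149 -0.12261242  0.095     ] [ 0.56108041 -0.11008637  0.095     ] 0.013262805285458187
near [ 0.5589 -0.1163  0.095 ] tool x,z rel tcp mm [  0.6 -21. ]
skirtc [ 0.5396 -0.1096  0.0625] tool x,z rel tcp mm [ 0.6 -0.6]
pipe [ 0.5695 -0.0109  0.092 ] tool x,z rel tcp mm [103.6   3.5]
[ 1.6 38.2]
[-1.2 39.9]
[[ 0.43488026 -0.13036628]
 [ 0.49705509  0.07553415]
 [ 0.66951274  0.02433842]
 [ 0.60721946 -0.1827723 ]] [ 0.55216689 -0.0533165 ]
-0.29188964947931845
```

The bar is centred to 0.6 mm and aligned with the jaws, so I descend and grip.

Request:
{"op": "jog_arm", "data": {"plan": [{"tx": 0.5,"ty": 40,"tz": 0,"roll": 0,"hand": 100},{"tx": 0.5,"ty": 80,"tz": 0,"roll": 0,"hand": 100},{"tx": 0.5,"ty": 115,"tz": 0,"roll": 0,"hand": 100},{"tx": 0.5,"ty": 140,"tz": 0,"roll": 0,"hand": 100},{"tx": 0.5,"ty": 154,"tz": 0,"roll": 0,"hand": 100},{"tx": 0.5,"ty": 154,"tz": 0,"roll": 0,"hand": 100},{"tx": 0.5,"ty": 154,"tz": 0,"roll": 0,"hand": 0},{"tx": 0.5,"ty": 154,"tz": 0,"roll": 0,"hand": 0},{"tx": 0.5,"ty": 154,"tz": 0,"roll": 0,"hand": 0},{"tx": 0.5,"ty": 154,"tz": 0,"roll": 0,"hand": 0},{"tx": 0.5,"ty": 154,"tz": 0,"roll": 0,"hand": 0},{"tx": 0.5,"ty": 154,"tz": 0,"roll": 0,"hand": 0},{"tx": 0.5,"ty": 154,"tz": 0,"roll": 0,"hand": 0},{"tx": 0.5,"ty": 154,"tz": 0,"roll": 0,"hand": 0}]}}

```text
time: 3.18
position: [0.5385, -0.1105, 0.0681]
tool_rot: [-1.349, -0.958, 0.962]
wrist_force: [-0.7, -1.8, -0.3]
finger_gap: 0.0137
```

The jaws stopped at 13.7 mm, which matches the bar. Now I turn it clockwise.

Request:
{"op": "jog_arm", "data": {"plan": [{"tx": 0,"ty": 0,"tz": 0,"roll": 0.12,"hand": 0},{"tx": 0,"ty": 0,"tz": 0,"roll": 0.24,"hand": 0},{"tx": 0,"ty": 0,"tz": 0,"roll": 0.36,"hand": 0},{"tx": 0,"ty": 0,"tz": 0,"roll": 0.48,"hand": 0},{"tx": 0,"ty": 0,"tz": 0,"roll": 0.6,"hand": 0},{"tx": 0,"ty": 0,"tz": 0,"roll": 0.72,"hand": 0},{"tx": 0,"ty": 0,"tz": 0,"roll": 0.84,"hand": 0},{"tx": 0,"ty": 0,"tz": 0,"roll": 0.96,"hand": 0},{"tx": 0,"ty": 0,"tz": 0,"roll": 1.08,"hand": 0},{"tx": 0,"ty": 0,"tz": 0,"roll": 1.18,"hand": 0},{"tx": 0,"ty": 0,"tz": 0,"roll": 1.24,"hand": 0},{"tx": 0,"ty": 0,"tz": 0,"roll": 1.24,"hand": 0},{"tx": 0,"ty": 0,"tz": 0,"roll": 1.24,"hand": 0}]}}

```text
time: 4.8
position: [0.539, -0.1098, 0.068]
tool_rot: [-1.572, 0.002, -0.001]
wrist_force: [4.7, 2.5, -2.1]
finger_gap: 0.0139
```

```bash
python3 - <<'E'
from cell import *
from h import *
s=state();print(s["time"],s["position"],s["joint_positions"],s["torque"],s["wrist_force"],s["finger_gap"])
Rm=R.from_rotvec(s["tool_rot"]).as_matrix();print(np.arctan2(Rm[1,0],Rm[0,0]))
im=grab_frame("scene")[:,:,::-1]; g=im[140:340,270:470]; cv2.imwrite('pics/s3c.png',cv2.resize(g,None,fx=3,fy=3,interpolation=cv2.INTER_CUBIC))
E
```

```text
4.8 [ 0.53904874 -0.10983861  0.06797178] [-2.62261922e-01 -1.70121937e-02  1.61568705e+00 -9.33227036e-04
  1.54334590e+00 -2.60935128e-01] [ 0.73780483 -0.74884921  0.03790193] [ 4.68969577  2.48581216 -2.13305953] 0.013853832288571694
-0.0013012393694358966
```

View pics/s3c.png

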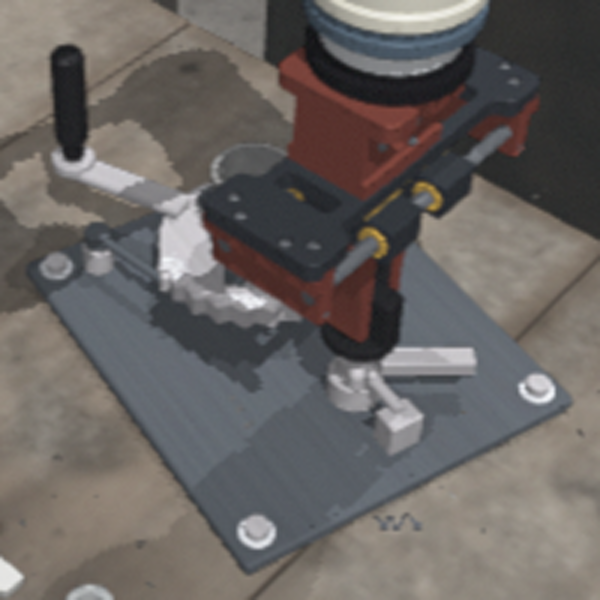

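The strut has swung out to the right, clear of the disc. I'll release, rise and check.

Request:
{"op": "jog_arm", "data": {"plan": [{"tx": 0,"ty": 0,"tz": 0,"roll": 0,"hand": 100},{"tx": 0,"ty": 0,"tz": 0,"roll": 0,"hand": 100},{"tx": 0,"ty": 0,"tz": 0,"roll": 0,"hand": 100},{"tx": 0,"ty": 0,"tz": 0,"roll": 0,"hand": 100},{"tx": 0,"ty": -40,"tz": 0,"roll": 0,"hand": 100},{"tx": 0,"ty": -80,"tz": 0,"roll": 0,"hand": 100},{"tx": 0,"ty": -120,"tz": 0,"roll": 0,"hand": 100},{"tx": 0,"ty": -140,"tz": 35,"roll": 0,"hand": 100},{"tx": 0,"ty": -140,"tz": 80,"roll": 0,"hand": 100},{"tx": 0,"ty": -140,"tz": 80,"roll": 0,"hand": 100}]}}

```text
time: 6.1
position: [0.5393, -0.0275, 0.2085]
tool_rot: [-1.571, -0.002, 0.002]
wrist_force: [-0.0, -0.2, -0.2]
finger_gap: 0.0878
```

```bash
python3 - <<'E'
from cell import *
from h import *
s=state();print(s["time"],s["position"])
c=get_calibration("wrist");im=grab_frame("wrist")[:,:,::-1]; cv2.imwrite("pics/wrist4.png",im)
im=grab_frame("scene")[:,:,::-1]; g=im[140:340,270:470]; cv2.imwrite('pics/s4c.png',cv2.resize(g,None,fx=3,fy=3,interpolation=cv2.INTER_CUBIC))
import json; json.dump({k:np.array(v).tolist() for k,v in c.items()},open('c4.json','w'))
E
```

```text
6.1 [ 0.53932282 -0.02751246  0.20851   ]
```

View pics/wrist4.png

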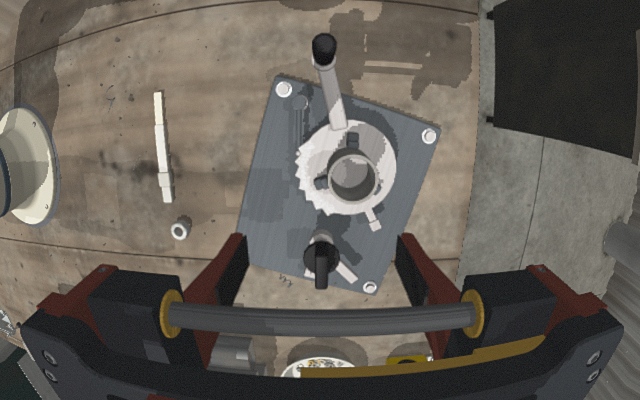

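View pics/s4c.png

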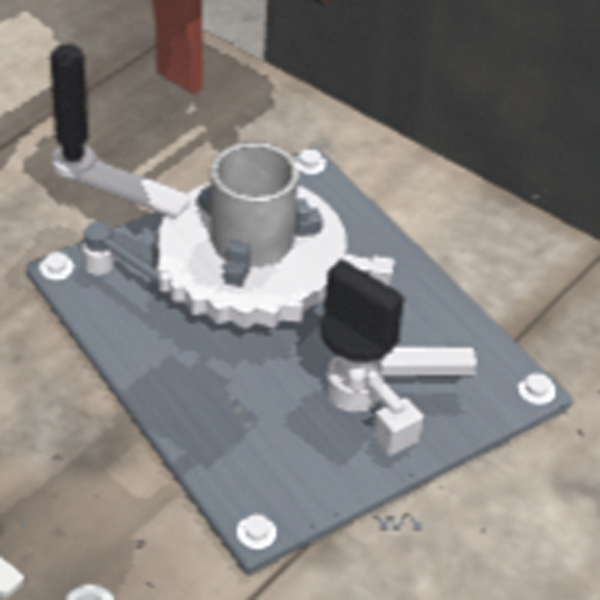

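The knob stays over with its bar now pointing across, and the handle is unmoved. Next I go to the handle at (0.5414, 0.1058) with the jaws tangential and grip it.

Request:
{"op": "jog_arm", "data": {"plan": [{"tx": 1,"ty": 0,"tz": 45,"roll": -0.12,"hand": 100},{"tx": 2,"ty": 0,"tz": 90,"roll": -0.23,"hand": 100},{"tx": 2,"ty": 0,"tz": 133,"roll": -0.23,"hand": 100},{"tx": 2,"ty": 0,"tz": 133,"roll": -0.23,"hand": 100},{"tx": 2,"ty": 0,"tz": 133,"roll": -0.23,"hand": 100},{"tx": 2,"ty": 40,"tz": 133,"roll": -0.23,"hand": 100},{"tx": 2,"ty": 80,"tz": 133,"roll": -0.23,"hand": 100},{"tx": 2,"ty": 110,"tz": 133,"roll": -0.23,"hand": 100},{"tx": 2,"ty": 125,"tz": 133,"roll": -0.23,"hand": 100},{"tx": 2,"ty": 125,"tz": 133,"roll": -0.23,"hand": 100}]}}

```text
time: 7.45
position: [0.5408, 0.102, 0.0819]
tool_rot: [-1.565, -0.177, 0.181]
wrist_force: [0.1, 0.4, 0.4]
finger_gap: 0.0875
```

```bash
python3 - <<'E'
from cell import *
from h import *
s=state();print(s["time"],s["position"],s["wrist_force"])
im=grab_frame("wrist")[:,:,::-1]; cv2.imwrite("pics/wrist5.png",im)
E
```

```text
7.45 [0.5407551  0.10197309 0.0818621 ] [0.10039488 0.44645944 0.41004214]
```

View pics/wrist5.png

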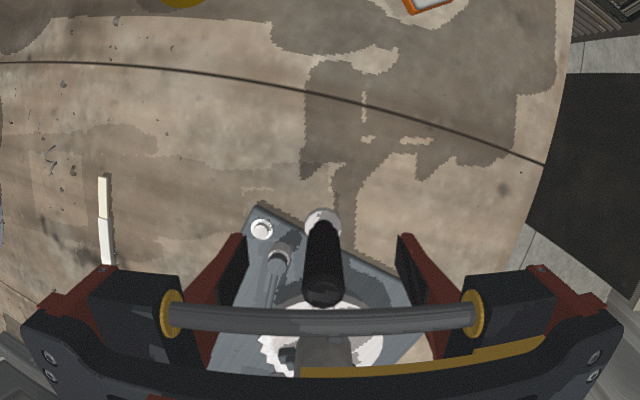

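The handle stands between the fingers. I'll correct by 4 mm and close.

Request:
{"op": "jog_arm", "data": {"plan": [{"tx": 1.5,"ty": 0,"tz": 3.5,"roll": 0,"hand": 100},{"tx": 1.5,"ty": 0,"tz": 3.5,"roll": 0,"hand": 0},{"tx": 1.5,"ty": 0,"tz": 3.5,"roll": 0,"hand": 0},{"tx": 1.5,"ty": 0,"tz": 3.5,"roll": 0,"hand": 0},{"tx": 1.5,"ty": 0,"tz": 3.5,"roll": 0,"hand": 0},{"tx": 1.5,"ty": 0,"tz": 3.5,"roll": 0,"hand": 0},{"tx": 1.5,"ty": 0,"tz": 3.5,"roll": 0,"hand": 0},{"tx": 1.5,"ty": 0,"tz": 3.5,"roll": 0,"hand": 0}]}}

```text
time: 8.5
position: [0.5418, 0.106, 0.0832]
tool_rot: [-1.565, -0.178, 0.181]
wrist_force: [-7.3, -1.3, 3.2]
finger_gap: 0.0212
```

```bash
python3 - <<'E'
from cell import *
from h import *
s=state();print(s["time"],s["position"],s["wrist_force"],s["finger_gap"])
Rm=R.from_rotvec(s["tool_rot"]).as_matrix();y0=np.arctan2(Rm[1,0],Rm[0,0]);print(Rm.round(3),y0)
A=np.array([.569,-.011]);d=np.array(s["position"][:2])-A;print('r',np.linalg.norm(d),'ang',np.arctan2(d[1],d[0]))
for t in np.arange(0.05,0.86,.05):
    a=1.803-t; p=np.r_[A+.12*np.array([np.cos(a),np.sin(a)]),s["position"][2]]-s["position"]
    print(t.round(3),(Rm.T@p*1000).round(1))
E
```

```text
8.5 [0.54180755 0.10604088 0.08320314] [-7.27473161 -1.26552739  3.1575836 ] 0.021154641663391725
[[ 0.974 -0.001 -0.227]
 [ 0.227 -0.002  0.974]
 [-0.002 -1.    -0.001]] 0.22849103818414282
r 0.120158220740996 ang 1.7990793009744441
0.05 [ 5.5 -0.  -0.3]
0.1 [11.5 -0.  -0.7]
0.15 [17.5 -0.  -1.4]
0.2 [23.4 -0.  -2.5]
0.25 [29.2 -0.  -3.8]
0.3 [35.  -0.  -5.4]
0.35 [40.7 -0.1 -7.3]
0.4 [46.3 -0.1 -9.5]
0.45 [ 51.8  -0.1 -11.9]
0.5 [ 57.1  -0.1 -14.6]
0.55 [ 62.3  -0.1 -17.6]
0.6 [ 67.4  -0.1 -20.9]
0.65 [ 72.2  -0.1 -24.4]
0.7 [ 76.9  -0.1 -28.1]
0.75 [ 81.4  -0.1 -32.1]
0.8 [ 85.7  -0.1 -36.2]
0.85 [ 89.8  -0.1 -40.6]
```

Gripped: r = 120.2 mm and angle 1.799, both as predicted. Now I take the first click, to 0.26–0.30 rad along the arc.

Request:
{"op": "jog_arm", "data": {"plan": [{"tx": 5.5,"ty": 0,"tz": -0.3,"roll": 0.05,"hand": 0},{"tx": 11.5,"ty": 0,"tz": -0.7,"roll": 0.1,"hand": 0},{"tx": 17.5,"ty": 0,"tz": -1.4,"roll": 0.15,"hand": 0},{"tx": 23.4,"ty": 0,"tz": -2.5,"roll": 0.2,"hand": 0},{"tx": 29.2,"ty": 0,"tz": -3.8,"roll": 0.25,"hand": 0},{"tx": 31,"ty": 0,"tz": -4.2,"roll": 0.265,"hand": 0},{"tx": 31,"ty": 0,"tz": -4.2,"roll": 0.265,"hand": 0},{"tx": 31,"ty": 0,"tz": -4.2,"roll": 0.265,"hand": 0}]}}

```text
time: 9.5
position: [0.5721, 0.1089, 0.0832]
tool_rot: [-1.573, 0.031, -0.026]
wrist_force: [-5.4, -0.6, 2.1]
finger_gap: 0.0194
```

```bash
cat > arc.py <<'E'
from cell import *
from h import *
import sys
s=state();print(s["time"],s["position"],np.round(s["wrist_force"],2),s["finger_gap"])
Rm=R.from_rotvec(s["tool_rot"]).as_matrix();y0=np.arctan2(Rm[1,0],Rm[0,0]);print('yaw',y0)
A=np.array([.569,-.011]);d=np.array(s["position"][:2])-A;print('r',np.linalg.norm(d),'turn',1.803-np.arctan2(d[1],d[0]))
t0=1.803-np.arctan2(d[1],d[0])
for t in np.arange(round(t0,2)+.05,0.86,.05):
    a=1.803-t; p=np.r_[A+.12*np.array([np.cos(a),np.sin(a)]),0.083]-s["position"]
    print(t.round(3),(Rm.T@p*1000).round(1),'roll',round(y0-(.232-t),3))
a=1.803-.785; p=np.r_[A+.12*np.array([np.cos(a),np.sin(a)]),0.083]-s["position"];print(.785,(Rm.T@p*1000).round(1))
im=grab_frame("scene")[:,:,::-1]; g=im[120:320,270:470]; cv2.imwrite(sys.argv[1],cv2.resize(g,None,fx=3,fy=3,interpolation=cv2.INTER_CUBIC))
E
python3 arc.py pics/s6c.png
```

```text
9.5 [0.57212396 0.10886877 0.08319765] [-5.38 -0.58  2.09] 0.019391947627251258
yaw -0.03593738306647972
r 0.11990947251365179 turn 0.25825928920026753
0.31 [ 6.2  0.2 -0. ] roll 0.042
0.36 [12.2  0.2 -0.4] roll 0.092
0.41 [18.2  0.1 -1.1] roll 0.142
0.46 [24.1  0.1 -2.1] roll 0.192
0.51 [29.9  0.1 -3.4] roll 0.242
0.56 [35.7  0.1 -5. ] roll 0.292
0.61 [41.4  0.1 -6.8] roll 0.342
0.66 [47.   0.1 -9. ] roll 0.392
0.71 [ 52.5   0.1 -11.4] roll 0.442
0.76 [ 57.9   0.  -14.1] roll 0.492
0.81 [ 63.1   0.  -17.1] roll 0.542
0.785 [ 60.5   0.  -15.6]
```

View pics/s6c.png

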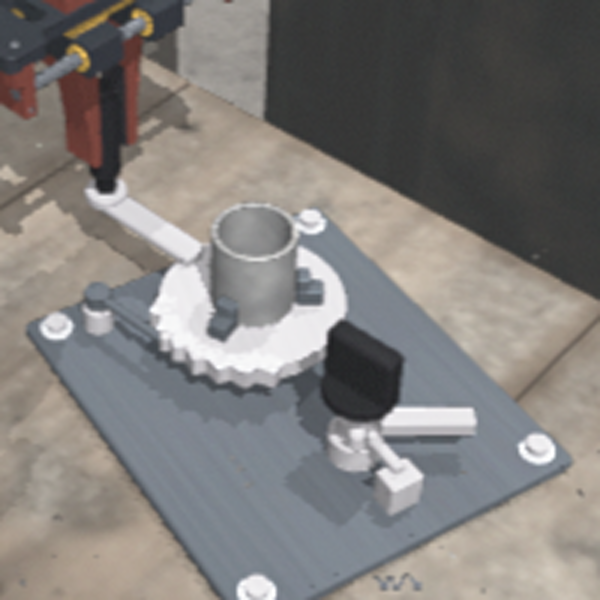

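First click done at about 0.258 rad, with the disc and lever turned and the handle in the jaws. Second click next.

Request:
{"op": "jog_arm", "data": {"plan": [{"tx": 6.2,"ty": 0,"tz": 0,"roll": 0.045,"hand": 0},{"tx": 12.2,"ty": 0,"tz": -0.4,"roll": 0.095,"hand": 0},{"tx": 18.2,"ty": 0,"tz": -1.1,"roll": 0.145,"hand": 0},{"tx": 24.1,"ty": 0,"tz": -2.1,"roll": 0.195,"hand": 0},{"tx": 29.9,"ty": 0,"tz": -3.4,"roll": 0.245,"hand": 0},{"tx": 31.5,"ty": 0,"tz": -3.8,"roll": 0.26,"hand": 0},{"tx": 31.5,"ty": 0,"tz": -3.8,"roll": 0.26,"hand": 0},{"tx": 31.5,"ty": 0,"tz": -3.8,"roll": 0.26,"hand": 0}]}}

```text
time: 10.55
position: [0.6031, 0.1039, 0.0832]
tool_rot: [-1.561, 0.234, -0.229]
wrist_force: [-6.1, -0.8, 3.4]
finger_gap: 0.0194
```

```bash
python3 arc.py pics/s7c.png
```

```text
10.55 [0.60309965 0.10385015 0.08318448] [-6.06 -0.81  3.38] 0.019420704886641764
yaw -0.2951580826174684
r 0.11980544066394722 turn 0.5208191336348136
0.57 [5.9 0.2 0.1] roll 0.043
0.62 [11.9  0.2 -0.3] roll 0.093
0.67 [17.8  0.1 -1. ] roll 0.143
0.72 [23.8  0.1 -2. ] roll 0.193
0.77 [29.6  0.1 -3.3] roll 0.243
0.82 [35.4  0.1 -4.9] roll 0.293
0.785 [31.4  0.1 -3.8]
```

View pics/s7c.png

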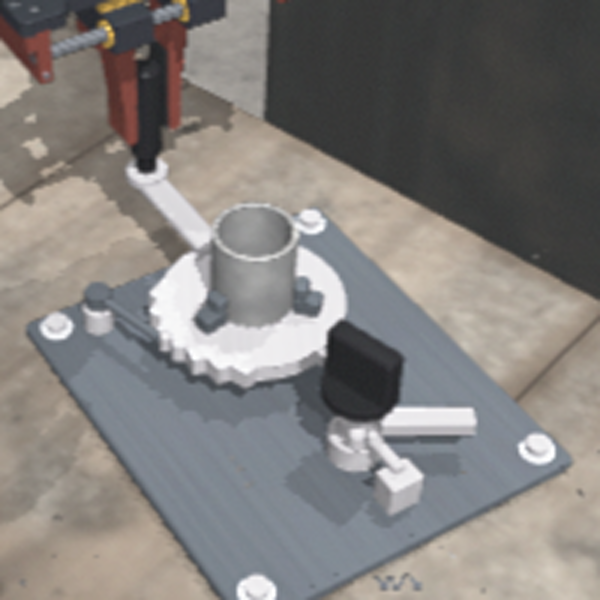

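Second notch reached at about 0.521 rad, and the knob is still over. Third click next.

Request:
{"op": "jog_arm", "data": {"plan": [{"tx": 5.9,"ty": 0,"tz": 0,"roll": 0.045,"hand": 0},{"tx": 11.9,"ty": 0,"tz": -0.3,"roll": 0.095,"hand": 0},{"tx": 17.8,"ty": 0,"tz": -1,"roll": 0.145,"hand": 0},{"tx": 23.8,"ty": 0,"tz": -2,"roll": 0.195,"hand": 0},{"tx": 29.6,"ty": 0,"tz": -3.3,"roll": 0.245,"hand": 0},{"tx": 31.5,"ty": 0,"tz": -3.8,"roll": 0.26,"hand": 0},{"tx": 31.5,"ty": 0,"tz": -3.8,"roll": 0.26,"hand": 0},{"tx": 31.5,"ty": 0,"tz": -3.8,"roll": 0.26,"hand": 0},{"tx": 31.5,"ty": 0,"tz": -3.8,"roll": 0.26,"hand": 0},{"tx": 31.5,"ty": 0,"tz": -3.8,"roll": 0.26,"hand": 0}]}}

```text
time: 11.85
position: [0.6319, 0.0911, 0.0832]
tool_rot: [-1.53, 0.437, -0.432]
wrist_force: [-5.5, -0.5, 3.2]
finger_gap: 0.0197
```

```bash
python3 arc.py pics/s8c.png; python3 -c "
from cell import *
import cv2
print(state()['qvel']);cv2.imwrite('pics/wrist8.png',grab_frame('wrist')[:,:,::-1])"
```

```text
11.85 [0.63186558 0.09110308 0.08318593] [-5.46 -0.5   3.17] 0.01969446802859474
yaw -0.5543798215203111
r 0.11990463247833148 turn 0.7840924477654605
0.83 [ 5.5  0.2 -0. ] roll 0.044
0.785 [0.1 0.2 0.1]
[ 6.23350268e-04  6.98504746e-04  3.34635663e-05 -8.13451295e-04
 -1.55770769e-03  7.80616461e-04]
```

View pics/s8c.png

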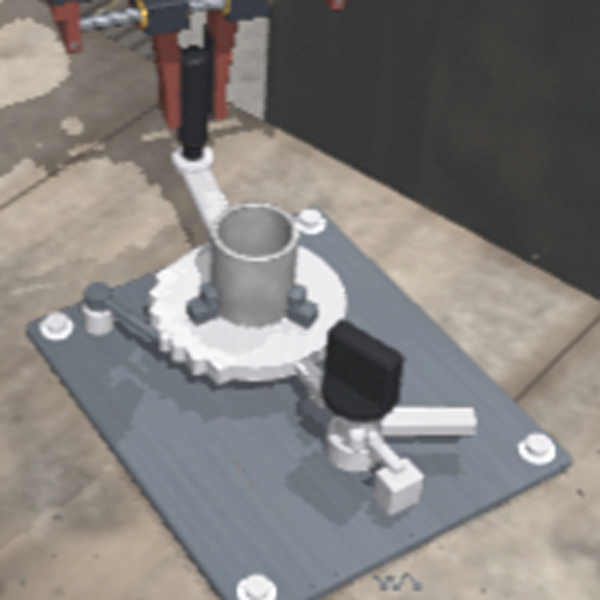

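View pics/wrist8.png

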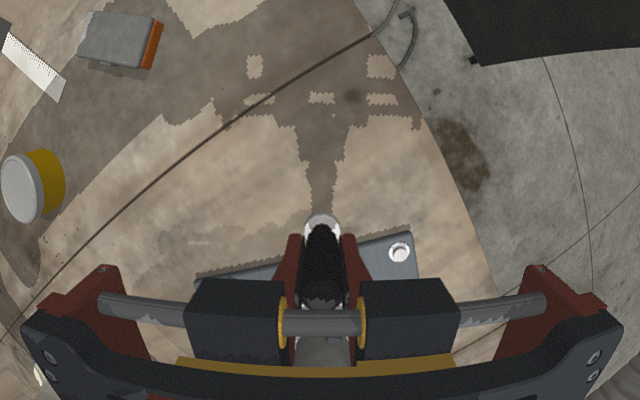

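Turn is about 0.784 rad with the handle between the pads (19.7 mm gap), the arm still and the knob over. Handing in.

```bash
python3 -c "
from cell import *
print(finish_job());s=state();print(s['time'],s['position'],s['finger_gap'])"
```

```text
the job is handed in; nothing more can be done
None
the job is handed in; nothing more can be done
```

I turned the lock knob clockwise until it went past its detent, gripped the handle, and took it round clockwise one click at a time into the third notch. I handed the job in at about 12 s, with the handle held still. No verdict is reported on hand-in, and a state read afterwards was refused.

**Last checks before hand-in**
- **Turntable:** about 0.784 rad, worked out from the gripper's position on the handle circle (target 0.785, 0.2 mm off). After the first two clicks it stood at 0.258 and 0.521 rad.
- **Grip:** the fingers stopped at 19.7 mm on the 20 mm handle, with about 6 N at the wrist and all joints below 0.002 rad/s.
- **Lock knob:** the hand turned it through 1.24 rad. After I let go, the bar stood across and the strut stayed swung out, and every later scene picture showed the same. I did not measure its final angle separately.

**Disagreements**
- My first move was refused because rows must give all five values.
- The side camera put the handle radius at 110 mm, against the given 120 mm. The other two views gave 120 and 123 mm, so I used those.

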